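# Tip a box lid over onto the drying board

### The arm

A 7-joint arm with a two-finger parallel gripper is mounted at the origin on the work surface. World frame = base frame: x ahead of the robot, y to its left, z up, the work surface at z = 0. Lengths are in m, angles in rad, forces in N, time in s.
With the tool pointing down it reaches from about 0.4 to 0.9 m from the base axis. Payload 5.6 kg.
Tool frame: the origin (TCP) lies midway between the tips of the shut fingers; the grasp point (between the pads) lies 19 mm behind it; z points along the fingers, y is the line along which they close (so a half turn about z gives the same grasp; the last joint's range is limited). The gripper opens to 92 mm and grips with 3 to 60 N. Pads are 20 mm wide; open, the fingers measure 128 mm over their backs; the gripper's body (75 mm by 189 mm) begins 69 mm behind the grasp point.
Start: joints at [1.063, 0.468, -0.012, 1.603, 0.006, 1.071, -0.056], TCP at [0.291, -0.581, 0.187] pointing down, gripper open.
Joint ranges: [-2.53, 2.53], [-0.31, 2.02], [-1.57, 1.55], [0.28, 2.44], [-1.29, 4.43], [0.15, 1.84], [-2.92, 2.92]. Speed limits (rad/s): [2.57, 2.57, 3.14, 3.14, 3.14, 3.14, 3.14].

### API

Orientations are given as a 3x3 rotation matrix whose columns are the frame's x, y, z axes.
In Python, from station import env, effector, solver, viewer, workorder, search_frame, tip_of gives the robot as it stands. Calls block until the motion is done:
- env.reach(position, orientation): joint-space move of the TCP to a pose.
- env.movel(position, frame=None, rate=0.15): straight line of the TCP; frame=None keeps the orientation; rate is the mean speed in m/s.
- env.goto_joints(angles): joint-space move.
- effector.release() and effector.grasp(squeeze=None): open the fingers fully, or close them until they stop; squeeze is the grip in N (None keeps the last).
- env.pause(seconds).
- solver.inverse_kinematics(position, orientation): joint angles nearest the present ones, or None.
- env.sense(): the state.
- viewer.read_camera(name): name is "side" or "top"; returns (picture, depth): 400x640x3 uint8, red, green, blue; 400x640 float32, m along the optical axis (not along the pixel's ray), 0 where there is no reading.
- viewer.camera_info(name): a dict with "intrinsics" (3x3 intrinsics, pixels), "eye" and "rotation" of the camera in the world. Camera axes: x right, y up, looking along -z (the intrinsics and any distortion apply to the point x, -y, -z); pixel columns grow to the right and rows downward; lengths in m; the calibration is good to about 2 mm. A picture is of the moment at which its call begins. camera_info takes no time and is no camera call.
A pose or a line that the arm cannot do raises env.PlanningError and nothing moves.
- workorder.finish_job(): hands the job in; it is judged then, once.
Trained networks look in the newest picture that a camera, given by its name, has taken for a name from the list of things; names that differ only in an ending like _2 or _b are one class to them, and where a whole thing is asked for, a point or a joint stands for the part that bears it (a point fixed in the world has none). Each returns a list of dicts, best first, with "score" (0 to 1); they miss things now and then, are a little off and sometimes report something else, mostly with a low value. They report only what shows in the picture. A call takes as long as a camera call. They do not tell look-alikes from the thing itself.
- search_frame(camera, name): "at" ([x, y, z] in m, in world coordinates, good to about 4 mm: the middle of the surface that is visible of it).
- tip_of(camera, name): "at" ([x, y, z] in m, in world coordinates, good to about 4 mm: a listed point, or the origin of a listed thing).
The state is a dict: "t": time; "joint_positions": joint angles; "joint_velocities": joint speeds; "tau": joint torques, N m; "ee_pos": TCP position; "tcp_rot": TCP orientation; "wrist_force": force on the tool from outside, world axes, zero at the start; "moment": the same for the moment, N m; "gripper_width": finger opening in m; "grasp_force": force on a finger pad.
Only numpy, scipy, OpenCV 4.12 (cv2) and the standard library are available. Lean on these libraries where they do the work, as an engineer would, in place of code of your own. Each camera call takes 0.05 s, during which the arm holds its last target. There are 200 camera calls.

### The job

Turn the square wooden box lid over onto the cork board without picking it up: push it across the bench, flat, until it butts against the board's front edge, then tip it up against that edge with the fingertips until it falls over onto the cork, dark face down. Push it on as far as needed so that all of it lies flat on the cork, no corner hanging over an edge. Never lift or carry the lid, and leave everything else where it is.

Things in the scene. Friction and masses are not known exactly. Their poses are not given: they have to be found in the camera images.
- lid: loose square box lid, about 90 g: dark wooden plate 84 x 84 x 8 mm, with a pale plug 64 x 64 x 12 mm centred under it. Starts dark face up on its plug, so the dark rim overhangs 10 mm all round, its lower edge 12 mm above the bench: fingertips leaning forward can catch it there. Origin at the centre, mid-thickness (10 mm above the bench at start, 28 mm once turned over); z out of the dark face, x, y square to the sides
- board: fixed plywood board faced with brown cork, 170 (x) x 340 (y) x 18 mm high, flat on the bench, long front edge facing the robot. Origin at bench height at the middle of the front edge; x level, square to that edge, away from the robot over the board (which covers x 0 to 170 mm, y -170 to 170 mm), z up. Pressed lightly (about 4 N) against this edge, the lid hinges up about it as fingertips raise its near rim
- rim_a (a point): corner of the lid's dark plate at its -x, -y side, half way up the plate's 8 mm edge (42 mm from the centre each way, 6 mm above mid-thickness)
- rim_b (a point): the same at the lid's +x, -y corner
- rim_c (a point): the same at the lid's -x, +y corner
- rim_d (a point): the same at the lid's +x, +y corner
- knob_pale: bystander: loose turned pale wooden knob, 44 mm across, 42 mm high, standing on the cork near one end of the board; origin at the centre of its foot
- knob_red: bystander: the same in reddish wood, near the other end of the board
- wax_tin: bystander: loose yellow tin, 76 mm across, 45 mm high, on the bench; origin at the centre of its underside
- glue: bystander: loose white bottle with orange cap, 54 mm across, 150 mm high; origin at the centre of its underside
- brush: bystander: loose brush, 200 mm long, lying on the bench; origin under its middle, x along it
- gouge: bystander: loose turning gouge, dark handle and steel blade, 340 mm long, 30 mm high, lying on the bench; x along it towards the blade, which ends 180 mm from the origin
- mallet: bystander: loose wooden mallet, 280 mm long, 70 mm high, lying on the bench; x along it towards the head, which ends 170 mm from the origin
There are look-alikes about, which are no part of the job. Several things have the shape of the lid; the one meant has the colours described above.

How it is judged:
By the outcome, as a careful person would: the job done as asked, in the order asked, and still so for the second after the job is handed in, with the robot touching nothing.
It also fails if it takes over 64 s, if anything falls off the work surface, if the arm or the gripper's body presses on something with over 40 N, if the wrist force passes 120 N, or if a joint passes its speed limit or range.

## Working session

There is one attempt and no reset: what is moved stays moved. The work goes in short steps, each a Python script; the robot and the scene stay as the last script left them, time stands still between calls to the robot, and variables do not carry over. Pictures are saved under pics/ and viewed, at most 12 in all, crops included, and the job is handed in when it is done.

```bash
ls; mkdir -p pics; python3 - <<'E'
from station import env, effector, solver, viewer, workorder, search_frame, tip_of
import cv2,numpy as np
ims=[]
for c in ("top","side"):
    p,d=viewer.read_camera(c); np.save(f'pics/{c}_d.npy',d); cv2.imwrite(f'pics/{c}0.png',p[:,:,::-1])
    i=viewer.camera_info(c); print(c,{k:(np.round(v,3).tolist() if not isinstance(v,str) else v) for k,v in i.items()})
    for n in ("lid","board","rim_a","rim_b","rim_c","rim_d","knob_pale","knob_red","wax_tin","glue","brush","gouge","mallet"):
        f=tip_of(c,n); print(c,n,[(np.round(q['at'],3).tolist(),round(q['score'],2)) for q in f[:4]])
s=env.sense(); print({k:np.round(v,3).tolist() for k,v in s.items()})
E
```

```text
pics
top {'intrinsics': [[370.529, 0.0, 317.314], [0.0, 370.529, 196.751], [0.0, 0.0, 1.0]], 'eye': [0.458, 0.018, 1.08], 'rotation': [[-0.027, 0.997, -0.066], [-1.0, -0.028, -0.002], [-0.003, 0.066, 0.998]]}
top lid [([0.439, -0.144, 0.013], 0.84), ([0.505, 0.145, 0.014], 0.82), ([0.342, 0.115, 0.01], 0.76), ([0.286, 0.28, 0.009], 0.76)]
top board [([0.613, -0.004, -0.003], 0.7)]
top rim_a [([0.313, 0.167, 0.016], 0.98), ([0.424, -0.203, 0.019], 0.97), ([0.27, 0.225, 0.018], 0.97), ([0.472, -0.032, 0.015], 0.96)]
top rim_b [([0.313, 0.167, 0.016], 0.98), ([0.424, -0.203, 0.019], 0.97), ([0.27, 0.225, 0.018], 0.97), ([0.472, -0.032, 0.015], 0.96)]
top rim_c [([0.313, 0.167, 0.016], 0.98), ([0.424, -0.203, 0.019], 0.97), ([0.27, 0.225, 0.018], 0.97), ([0.472, -0.032, 0.015], 0.96)]
top rim_d [([0.313, 0.167, 0.016], 0.98), ([0.424, -0.203, 0.019], 0.97), ([0.27, 0.225, 0.018], 0.97), ([0.472, -0.032, 0.015], 0.96)]
top knob_pale [([0.656, 0.138, 0.015], 0.7)]
top knob_red [([0.643, -0.151, 0.015], 0.74), ([0.58, 0.024, 0.016], 0.33)]
top wax_tin [([0.464, 0.316, -0.0], 0.76)]
top glue
[... 1213 characters left out ...]
0.019], 0.62)]
side wax_tin [([0.612, -0.002, -0.002], 0.62), ([0.465, 0.313, -0.001], 0.57)]
side glue [([0.66, 0.376, -0.003], 0.62)]
side brush [([0.431, -0.321, -0.002], 0.88)]
side gouge [([0.415, -0.474, 0.001], 0.67)]
side mallet [([0.428, 0.49, 0.0], 0.75)]
{'t': 1.4, 'joint_positions': [1.063, 0.467, -0.012, 1.603, 0.006, 1.071, -0.056], 'joint_velocities': [-0.0, 0.0, -0.001, -0.0, 0.0, 0.001, 0.0], 'tau': [0.0, -52.041, -0.012, -24.405, -0.057, 0.011, 0.0], 'ee_pos': [0.291, -0.581, 0.187], 'tcp_rot': [[0.894, 0.448, -0.0], [0.448, -0.894, -0.0], [-0.0, 0.0, -1.0]], 'wrist_force': [-0.043, 0.599, 0.287], 'moment': [-0.007, 0.052, 0.053], 'grasp_force': 0.0, 'gripper_width': 0.092}
```

View pics/top0.png

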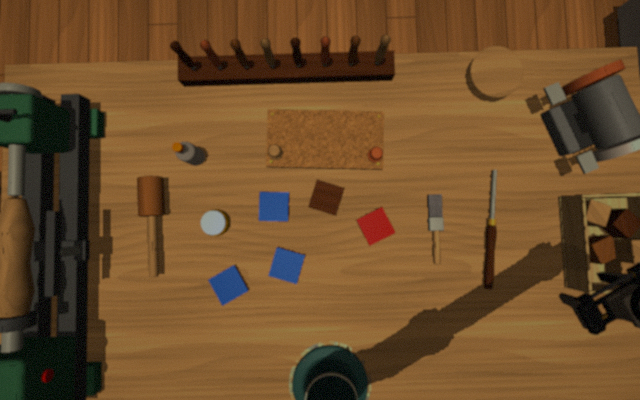

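View pics/side0.png

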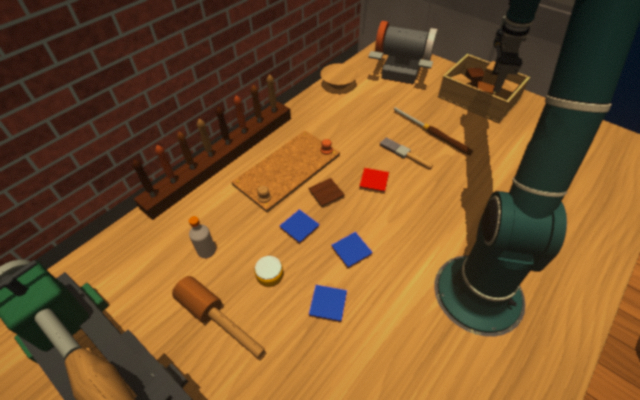

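The top view shows five lid-shaped things: dark wood (326,197), red (376,226) and blue (274,206), (288,264), (229,285). Only the one at (326,197) is dark wood, and it sits in front of the cork board (268–383, 110–168). I'll confirm it in an enlarged crop and measure it.

```bash
cat > h.py <<'E'
from station import env, effector, solver, viewer, workorder, search_frame, tip_of
import cv2,numpy as np
def cloud(c,d):
    i=viewer.camera_info(c); K=np.array(i['intrinsics']); R=np.array(i['rotation']); e=np.array(i['eye'])
    v,u=np.mgrid[0:d.shape[0],0:d.shape[1]]
    P=np.stack([(u-K[0,2])/K[0,0]*d,-(v-K[1,2])/K[1,1]*d,-d],-1)
    return P@R.T+e
def rect(P,m):
    (c,s,a)=cv2.minAreaRect((P[m][:,:2]*1000).astype(np.float32)); return np.round(c,1),np.round(s,1),round(a,1)
E
python3 - <<'E'
from h import *
for c in("top","side"):
    im=cv2.imread(f'pics/{c}0.png'); d=np.load(f'pics/{c}_d.npy'); P=cloud(c,d)
    z=P[...,2]; x=P[...,0];y=P[...,1]
    bench=(abs(x-.35)<.03)&(abs(y)<.05); print(c,'bench z',np.median(z[bench]))
    reg=(x>.38)&(x<.545)&(y>-.085)&(y<.095)
    hsv=cv2.cvtColor(im,cv2.COLOR_BGR2HSV)
    m=reg&(z>.0135)&(z<.03); n,l,st,_=cv2.connectedComponentsWithStats(m.astype(np.uint8)); k=1+st[1:,4].argmax(); m=l==k
    print('lid',m.sum(),rect(P,m),np.median(z[m]),P[m].mean(0))
    b=(x>.53)&(x<.86)&(abs(y)<.25)&(z>.009)&(z<.024); n,l,st,_=cv2.connectedComponentsWithStats(b.astype(np.uint8)); b=l==1+st[1:,4].argmax()
    print('board',b.sum(),rect(P,b),np.median(z[b]))
    # front edge fit
    pts=[(P[b&(abs(y-yy)<.003)][:,0].min(),yy) for yy in np.arange(-.15,.151,.01)]
    pts=np.array(pts); f=np.polyfit(pts[:,1],pts[:,0],1); print('front edge x = %.4f + %.4f y'%(f[1],f[0]), np.std(pts[:,0]-np.polyval(f,pts[:,1])))
    for nm,cx,cy in (('pale',.66,.14),('red',.645,-.148)):
        kk=(abs(x-cx)<.04)&(abs(y-cy)<.04)&(z>.035); print(nm,kk.sum(),P[kk].mean(0).round(3),P[kk].min(0).round(3),P[kk].max(0).round(3))
im=cv2.imread('pics/top0.png')[90:300,200:420]; a=cv2.resize(im,None,fx=2.8,fy=2.8,interpolation=cv2.INTER_CUBIC)
cv2.imwrite('pics/crop0.png',a)
E
```

```text
top bench z -0.0008751087145518754
lid 613 (array([522.4,  -3.8]), array([83.9, 72.1]), 71.0) 0.019360274015609358 [ 0.51608239 -0.00509347  0.01933747]
board 6445 (array([698.8,  -7.2]), array([340.1, 171.6]), 87.1) 0.017348033256627815
front edge x = 0.6142 + 0.0502 y 0.0005899088822958305
pale 134 [0.66  0.136 0.056] [0.644 0.12  0.046] [0.678 0.154 0.062]
red 130 [ 0.646 -0.148  0.057] [ 0.63  -0.165  0.047] [ 0.664 -0.132  0.061]
side bench z 9.49359739299549e-06
lid 418 (array([5.201e+02, 2.000e-01]), array([86.8, 70.9]), 72.5) 0.019962842588320706 [5.14281469e-01 5.28988595e-07 1.98981878e-02]
board 3668 (array([699.3,  -5.2]), array([345.9, 176.5]), 87.5) 0.018298074965801436
front edge x = 0.6129 + 0.0482 y 0.000819900154241656
pale 102 [0.656 0.144 0.056] [0.641 0.126 0.035] [0.676 0.158 0.064]
red 83 [ 0.643 -0.142  0.054] [ 0.628 -0.164  0.037] [ 0.661 -0.128  0.064]
```

View pics/crop0.png

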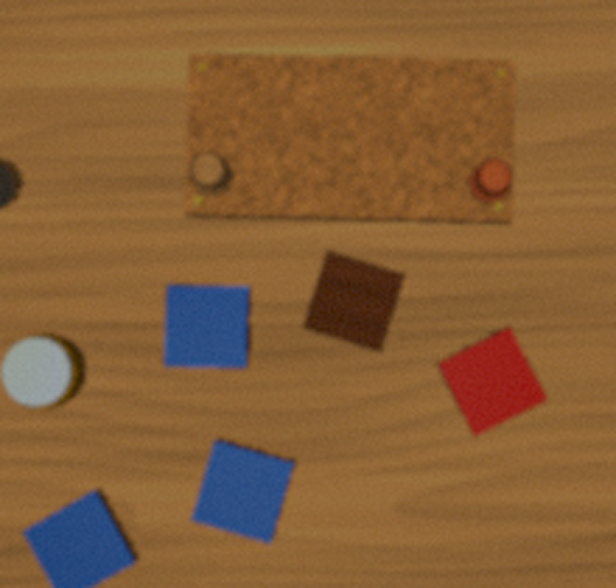

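The crop confirms it: the dark wooden lid is at crop (354,300), which is pixel (326,197), and it is the only one in those colours. The others are blue or red. My lid region clipped its far corner, so I'll re-measure with a wider one and check reach along the planned path.

```bash
cat >> h.py <<'E'
YAW=-0.0495; O=np.array([.6135,-.005,0.]); c_,s_=np.cos(YAW),np.sin(YAW)
RB=np.array([[c_,-s_,0],[s_,c_,0],[0,0,1]])
def W(xb,yb,z): return O+RB@np.array([xb,yb,z])
def Bd(p): return RB.T@(np.asarray(p)-O)
def ori(a):
    a=np.radians(a); s,c=np.sin(a),np.cos(a)
    return RB@np.array([[c,0,s],[0,-1,0],[s,0,-c]])
def F(): return RB.T@np.array(env.sense()['wrist_force'])
E
python3 - <<'E'
from h import *
for c in("top","side"):
    d=np.load(f'pics/{c}_d.npy'); P=cloud(c,d); x,y,z=P[...,0],P[...,1],P[...,2]
    m=(x>.38)&(x<.595)&(y>-.085)&(y<.085)&(z>.0135)&(z<.026)
    n,l,st,_=cv2.connectedComponentsWithStats(m.astype(np.uint8)); m=l==1+st[1:,4].argmax()
    r=rect(P,m); print(c,m.sum(),r,'board frame mm',Bd([r[0][0]/1000,r[0][1]/1000,0])*1000)
for a in(0,25,40):
    for xb in(-.22,-.1,0,.05):
        for z in(.01,.11): 
            q=solver.inverse_kinematics(W(xb,0,z),ori(a)); print(a,xb,z,None if q is None else np.round(q,2).tolist())
E
```

```text
top 851 (array([528.1,  -5.8]), array([83.9, 84.2]), 71.0) board frame mm [-85.25581186  -5.02459399   0.        ]
side 570 (array([528.2,  -2.8]), array([86.7, 87.2]), 70.7) board frame mm [-85.30437371  -2.02332063   0.        ]
0 -0.22 0.01 [0.19, 0.39, -0.33, 2.31, 0.27, 0.48, -1.98]
0 -0.22 0.11 [0.33, 0.19, -0.47, 2.24, 0.13, 0.74, -1.84]
0 -0.1 0.01 [0.08, 0.52, -0.18, 2.04, 0.16, 0.6, -1.83]
0 -0.1 0.11 [0.18, 0.36, -0.3, 1.99, 0.14, 0.81, -1.82]
0 0 0.01 [0.05, 0.64, -0.13, 1.8, 0.12, 0.71, -1.76]
0 0 0.11 [0.11, 0.5, -0.21, 1.75, 0.13, 0.9, -1.77]
0 0.05 0.01 [0.04, 0.7, -0.11, 1.67, 0.1, 0.78, -1.74]
0 0.05 0.11 [0.08, 0.58, -0.17, 1.62, 0.12, 0.95, -1.75]
25 -0.22 0.01 None
25 -0.22 0.11 None
25 -0.1 0.01 [0.09, 0.43, -0.22, 2.39, 2.16, 0.18, 2.43]
25 -0.1 0.11 [0.12, 0.18, -0.25, 2.34, 0.55, 0.22, -2.25]
25 0 0.01 [0.93, 1.37, -1.51, 2.12, 1.85, 1.28, -2.89]
25 0 0.11 [-0.07, 0.32, -0.01, 2.14, 0.22, 0.26, -1.9]
25 0.05 0.01 [-0.39, 0.6, 0.41, 2.08, -1.21, 0.17, -0.55]
25 0.05 0.11 [-0.1, 0.39, 0.04, 2.03, 0.11, 0.29, -1.78]
40 -0.22 0.01 None
40 -0.22 0.11 None
40 -0.1 0.01 None
40 -0.1 0.11 None
40 0 0.01 [0.48, 0.69, -0.67, 2.32, 2.46, 0.63, 2.34]
40 0 0.11 [0.29, 0.36, -0.44, 2.32, 2.29, 0.3, 2.36]
40 0.05 0.01 [0.48, 0.73, -0.67, 2.21, 2.38, 0.58, 2.45]
40 0.05 0.11 [0.11, 0.39, -0.23, 2.22, 2.34, 0.22, 2.3]
```

```bash
python3 - <<'E'
from h import *
effector.grasp(10)
Y=-.0035
env.reach(W(-.175,Y,.12),ori(0)); env.movel(W(-.175,Y,.007),rate=.15); env.pause(.1)
f0=F(); print(env.sense()['t'],'f0',f0.round(2), env.sense()['gripper_width'])
env.movel(W(-.10,Y,.007),rate=.05)
print('at -.10',(F()-f0).round(2))
x=-.10
while x<-.085:
    x+=.001; env.movel(W(x,Y,.007),rate=.03); f=F()-f0; print(round(x,3),f.round(2),Bd(env.sense()['ee_pos']).round(4))
    if f[0]<-3.5: break
print(env.sense()['t'])
P=[]
for c in("top","side"):
    p,d=viewer.read_camera(c); cv2.imwrite(f'pics/{c}1.png',p[:,:,::-1]); np.save(f'pics/{c}1_d.npy',d)
a=cv2.imread('pics/side1.png')[120:250,220:400]; cv2.imwrite('pics/crop1.png',cv2.resize(a,None,fx=4,fy=4,interpolation=cv2.INTER_CUBIC))
for a in(15,20,23):
    for th in(0,30,60,80):
        t=np.radians(th); q=solver.inverse_kinematics(W(-.084*np.cos(t)-.01,Y,.018+.084*np.sin(t)-.012),ori(a)); print(a,th,None if q is None else np.round(q,2).tolist())
E
```

```text
5.9 f0 [-1.38  0.37 -0.02] 0.00028782196752353314
at -.10 [ 0.69 -0.85  0.15]
-0.099 [ 1.62  0.2  -0.04] [-0.099  -0.0035  0.007 ]
-0.098 [ 2.14 -1.07  0.4 ] [-0.098  -0.0035  0.007 ]
-0.097 [ 1.08 -1.71  0.54] [-0.0969 -0.0035  0.007 ]
-0.096 [ 2.31 -0.82  0.58] [-0.0959 -0.0035  0.007 ]
-0.095 [ 1.35 -0.66 -1.11] [-0.0949 -0.0035  0.007 ]
-0.094 [ 0.66 -0.59 -0.34] [-0.0939 -0.0035  0.007 ]
-0.093 [ 2.29 -0.82 -0.39] [-0.0929 -0.0035  0.007 ]
-0.092 [ 1.48 -0.68  0.23] [-0.0919 -0.0035  0.007 ]
-0.091 [ 1.38 -0.59  0.22] [-0.0909 -0.0035  0.007 ]
-0.09 [ 1.8   0.37 -0.8 ] [-0.0899 -0.0035  0.007 ]
-0.089 [ 0.9  -0.86  0.33] [-0.0889 -0.0035  0.007 ]
-0.088 [ 1.21 -1.14  0.57] [-0.0879 -0.0035  0.007 ]
-0.087 [ 1.31 -0.08  0.17] [-0.0869 -0.0035  0.007 ]
-0.086 [ 1.53 -0.51  0.02] [-0.0859 -0.0035  0.007 ]
-0.085 [ 1.66 -0.05  0.06] [-0.0849 -0.0035  0.007 ]
11.3
15 0 [0.03, 0.44, -0.13, 2.25, 0.43, 0.21, -2.11]
15 30 [0.12, 0.38, -0.23, 2.2, 0.37, 0.33, -2.04]
15 60 [0.17, 0.37, -0.28, 2.12, 0.32, 0.43, -1.98]
15 80 [0.18, 0.39, -0.29, 2.05, 0.31, 0.48, -1.95]
20 0 None
20 30 [0.01, 0.35, -0.11, 2.28, 0.46, 0.19, -2.15]
20 60 [0.11, 0.33, -0.21, 2.19, 0.4, 0.3, -2.06]
20 80 [0.13, 0.36, -0.24, 2.12, 0.38, 0.35, -2.03]
23 0 [0.1, 0.44, -0.22, 2.35, 1.87, 0.15, 2.74]
23 30 [0.12, 0.35, -0.24, 2.31, 1.03, 0.16, -2.7]
23 60 [0.04, 0.32, -0.13, 2.24, 0.46, 0.21, -2.14]
23 80 [0.08, 0.34, -0.18, 2.17, 0.43, 0.26, -2.09]
```

View pics/crop1.png

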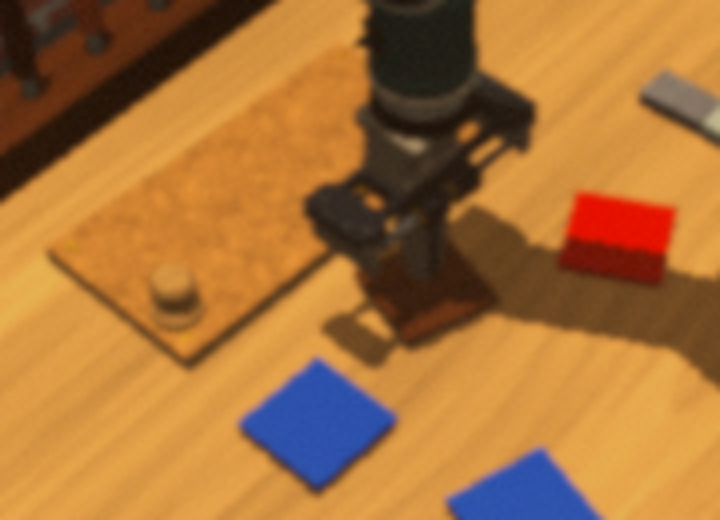

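The crop shows the gripper over a dark patch around (430,280), but it isn't clear how the lid lies. I'll back away and look again with nothing in the way.

```bash
cat >> h.py <<'E'
def look(k,box=(110,250,220,400)):
    for c in("top","side"):
        p,d=viewer.read_camera(c); im=p[:,:,::-1]; cv2.imwrite(f'pics/{c}{k}.png',im); np.save(f'pics/{c}{k}_d.npy',d)
        P=(cloud(c,d)-O)@RB; hsv=cv2.cvtColor(im.copy(),cv2.COLOR_BGR2HSV)
        m=(P[...,0]>-.2)&(P[...,0]<.16)&(abs(P[...,1])<.1)&(P[...,2]<.13)&(((P[...,0]<-.003)&(P[...,2]>.0125))|((P[...,0]>=-.003)&(P[...,2]>.026)))
        n,l,st,_=cv2.connectedComponentsWithStats(m.astype(np.uint8))
        if n>1:
            m=l==1+st[1:,4].argmax(); r=rect(P,m); print(c,m.sum(),r,'z',np.percentile(P[m][:,2],[2,50,98]).round(4),'x',P[m][:,0].min().round(4),P[m][:,0].max().round(4))
    a=im[box[0]:box[1],box[2]:box[3]]; b=cv2.imread(f'pics/top{k}.png')[130:240,270:390]
    a=cv2.resize(a,None,fx=400/a.shape[1],fy=400/a.shape[1],interpolation=3); b=cv2.resize(b,None,fx=a.shape[0]/b.shape[0],fy=a.shape[0]/b.shape[0],interpolation=3)
    cv2.imwrite(f'pics/look{k}.png',np.hstack([a,b]))
E
python3 - <<'E'
from h import *
env.movel(W(-.16,-.0035,.007),rate=.15); env.movel(W(-.2,-.0035,.13),rate=.2)
look(2); print(env.sense()['t'])
E
```

```text
top 853 (array([-85.4,  -4.9]), array([84.1, 84. ]), 73.8) z [0.0152 0.0192 0.0229] x -0.1344 -0.0349
side 584 (array([-85.5,  -1.9]), array([86.2, 87.6]), 73.3) z [0.0146 0.0199 0.0241] x -0.1376 -0.033
12.95
```

View pics/look2.png

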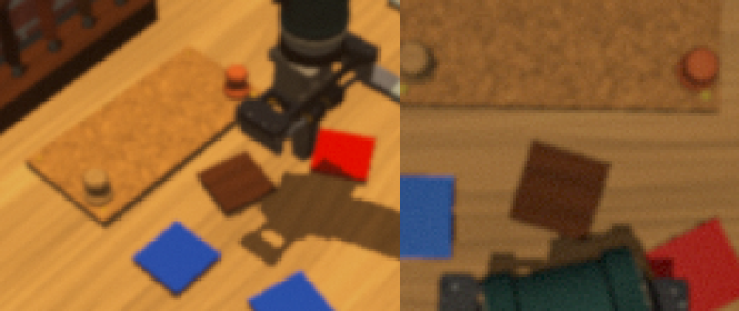

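The lid hasn't moved: it is still at xb=-85 mm and still turned about 16°. Yet the commanded sweep should have run straight through it. I'll check where the fingertips really are in the depth data before moving again.

```bash
python3 - <<'E'
from h import *
def proj(c,p):
    i=viewer.camera_info(c);q=np.array(i['rotation']).T@(np.asarray(p)-np.array(i['eye'])); K=np.array(i['intrinsics'])
    return (K[0,0]*q[0]/-q[2]+K[0,2], K[1,1]*-q[1]/-q[2]+K[1,2])
for k,xb,zb in((1,-.085,.007),(2,-.2,.13)):
    print(k,'tcp px',{c:np.round(proj(c,W(xb,-.0035,zb))) for c in("top","side")})
    for c in("top","side"):
        P=(cloud(c,np.load(f'pics/{c}{k}_d.npy'))-O)@RB
        m=(abs(P[...,0]-xb)<.05)&(abs(P[...,1])<.06)&(P[...,2]>.03)&(P[...,2]<.26)
        for lo in np.arange(.03,.26,.02):
            mm=m&(P[...,2]>=lo)&(P[...,2]<lo+.02)
            if mm.sum()>3: print(c,round(lo,2),mm.sum(),'x',P[mm][:,0].min().round(3),P[mm][:,0].max().round(3),'y',P[mm][:,1].min().round(3),P[mm][:,1].max().round(3))
s=env.sense(); print(s['ee_pos'],s['tcp_rot'],s['gripper_width'],np.round(s['wrist_force'],2))
E
```

```text
1 tcp px {'top': array([325., 197.]), 'side': array([326., 193.])}
top 0.13 6 x -0.108 -0.108 y 0.045 0.058
top 0.15 24 x -0.107 -0.087 y 0.047 0.06
side 0.03 26 x -0.094 -0.077 y -0.015 0.012
side 0.05 40 x -0.096 -0.075 y -0.014 0.015
side 0.07 48 x -0.095 -0.076 y -0.017 0.017
side 0.09 21 x -0.096 -0.075 y -0.014 0.018
side 0.11 17 x -0.115 -0.065 y -0.03 0.029
side 0.13 192 x -0.117 -0.06 y -0.057 0.06
side 0.15 195 x -0.109 -0.061 y -0.059 0.059
side 0.17 127 x -0.107 -0.062 y -0.02 0.042
side 0.19 83 x -0.115 -0.054 y -0.005 0.041
side 0.21 228 x -0.122 -0.053 y -0.028 0.04
side 0.23 102 x -0.123 -0.065 y -0.02 0.037
side 0.25 61 x -0.123 -0.054 y -0.03 0.036
2 tcp px {'top': array([325., 239.]), 'side': array([356., 186.])}
side 0.15 27 x -0.21 -0.192 y -0.013 0.012
side 0.17 53 x -0.21 -0.192 y -0.015 0.014
side 0.19 57 x -0.211 -0.193 y -0.018 0.016
side 0.21 31 x -0.211 -0.188 y -0.007 0.018
side 0.23 11 x -0.23 -0.181 y -0.031 0.028
side 0.25 67 x -0.233 -0.179 y -0.053 0.057
[0.41310677 0.00140247 0.12886064] [[ 9.98769823e-01 -4.95363161e-02 -2.23466037e-03]
 [-4.95354307e-02 -9.98772266e-01  4.49871688e-04]
 [-2.25420178e-03 -3.38623402e-04 -9.99997402e-01]] 2.1256450602938142e-05 [-0.46  0.22  0.19]
```

```bash
python3 - <<'E'
from h import *
for k,xb,zb in((1,-.085,.007),(2,-.2,.13)):
    P=(cloud("side",np.load(f'pics/side{k}_d.npy'))-O)@RB
    m=(abs(P[...,0]-xb)<.014)&(abs(P[...,1])<.022)&(P[...,2]>.0215)&(P[...,2]<zb+.06)
    print(k,np.sort(P[m][:,2])[:25].round(4))
p=W(-.2,-.0035,.13)
im=cv2.imread('pics/side2.png')[140:215,320:400]; cv2.imwrite('pics/tip.png',cv2.resize(im,None,fx=7,fy=7,interpolation=cv2.INTER_NEAREST))
E
```

```text
1 [0.0216 0.0217 0.0221 0.0223 0.0224 0.0224 0.0228 0.0242 0.0242 0.0256
 0.036  0.0371 0.0371 0.0373 0.0376 0.0382 0.0403 0.0404 0.0413 0.0416
 0.0422 0.0423 0.044  0.0443 0.0444]
2 [0.1568 0.1583 0.1601 0.1604 0.1605 0.1611 0.1616 0.1617 0.1618 0.1627
 0.1627 0.1634 0.1637 0.164  0.1642 0.1646 0.1649 0.1664 0.1673 0.1673
 0.1676 0.1678 0.168  0.168  0.1692]
```

View pics/tip.png

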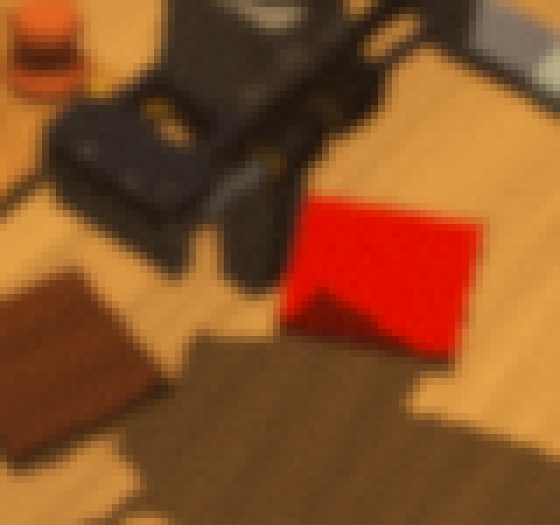

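The fingertip ends at pixel (356,182), while the TCP projects to (356,186). So the real tips are about 15–20 mm short of the TCP, and the sweep passed just over the lid. I'll find the true tip by touching the bench gently.

```bash
cat >> h.py <<'E'
def Fm(n=5):
    r=[]
    for _ in range(n): r.append(F()); env.pause(.01)
    return np.mean(r,0)
E
python3 - <<'E'
from h import *
Y=-.0035
env.movel(W(-.175,Y,.007),rate=.2); f0=Fm(10)
z=.007
env.movel(W(-.175,Y,-.001),rate=.1); z=-.001; print((Fm()-f0).round(2))
while z>-.022:
    z-=.0015; env.movel(W(-.175,Y,z),rate=.05); f=Fm()-f0; print(round(z,4),f.round(2),Bd(env.sense()['ee_pos']).round(4)[2])
    if f[2]>2.5: break
print(env.sense()['t'])
E
```

```text
[ 0.37 -0.43 -0.5 ]
-0.0025 [ 0.23  0.01 -0.81] -0.0024
-0.004 [ 0.22 -0.41 -0.09] -0.0041
-0.0055 [ 0.6  -0.12 -0.39] -0.0056
-0.007 [ 0.3   0.05 -0.52] -0.0071
-0.0085 [ 0.29 -0.12 -0.46] -0.0085
-0.01 [ 0.39 -0.19 -0.32] -0.01
-0.0115 [ 0.08 -0.19 -0.39] -0.0116
-0.013 [ 0.68  0.02 -0.19] -0.0131
-0.0145 [ 0.18 -0.37 -0.08] -0.0146
-0.016 [ 0.55 -0.53 -0.33] -0.0161
-0.0175 [ 0.37 -0.27 -0.15] -0.0176
-0.019 [ 0.31 -0.1  -0.05] -0.0191
-0.0205 [ 0.52  0.03 -0.24] -0.0205
-0.022 [ 0.19 -0.34 -0.79] -0.0221
18.1833
```

```bash
python3 - <<'E'
from h import *
Y=-.0035; z=-.022; f0=Fm(8)
while z>-.045:
    z-=.001; env.movel(W(-.175,Y,z),rate=.05); f=Fm(4)-f0; print(round(z,4),f.round(2),Bd(env.sense()['ee_pos']).round(4)[2])
    if f[2]>2.5: break
print(env.sense()['t'], env.sense()['gripper_width'])
P=(cloud("side",viewer.read_camera("side")[1])-O)@RB
m=(abs(P[...,0]+.175)<.02)&(abs(P[...,1])<.03)&(P[...,2]>.006)&(P[...,2]<.1); print(np.sort(P[m][:,2])[:10].round(3),P[m][:,0].min(),P[m][:,0].max())
E
```

```text
-0.023 [ 0.13 -0.02 -0.28] -0.023
-0.024 [-0.15  0.41 -0.01] -0.024
-0.025 [-0.31 -0.17 -0.39] -0.025
-0.026 [-0.62  0.36 -0.08] -0.026
-0.027 [-0.51 -0.51  0.37] -0.0271
-0.028 [-2.35 -0.24  9.15] -0.0274
19.95 0.00035549778765325585
[0.006 0.006 0.009 0.009 0.009 0.01  0.01  0.01  0.01  0.012] -0.1880095103642238 -0.1574102822874592
```

Contact came at TCP z = -27.2 mm, so the true fingertips lie 27 mm behind the reported TCP along the tool axis. I'll command the real tip from now on and redo the flat push.

```bash
cat >> h.py <<'E'
OFF=.0272
def T(xb,yb,z,a):  # command TCP so that the true tip centre is at board (xb,yb,z) with lean a (deg)
    r=np.radians(a); return W(xb+OFF*np.sin(r),yb,z-OFF*np.cos(r))
def tip():
    s=env.sense(); return Bd(np.array(s['ee_pos'])-OFF*np.array(s['tcp_rot'])[:,2])
E
python3 - <<'E'
from h import *
Y=-.0035
env.movel(T(-.170,Y,.006,0),rate=.1); f0=Fm(6); print('f0',f0.round(2),tip().round(4))
env.movel(T(-.099,Y,.006,0),rate=.06); x=-.099; print((Fm(4)-f0).round(2))
while x<-.088:
    x+=.0008; env.movel(T(x,Y,.006,0),rate=.05); f=Fm(4)-f0; print(round(x,4),f.round(2))
    if f[0]<-4: break
print(env.sense()['t'])
env.movel(T(x-.02,Y,.006,0),rate=.15)
look(3)
for a in(15,18,20,22,25):
    r=[]
    for th in(0,30,60,90):
        t=np.radians(th); q=solver.inverse_kinematics(T(-.084*np.cos(t)-.012,Y,.018+.084*np.sin(t)-.012,a),ori(a)); r.append(None if q is None else np.round(q,2).tolist()[3:6])
    print(a,r)
print(env.sense()['t'])
E
```

```text
f0 [-0.24  0.03 -0.  ] [-0.1699 -0.0035  0.006 ]
[ 0.17 -0.53 -0.64]
-0.0982 [-0.46  0.32  0.35]
-0.0974 [-0.81 -0.71  0.84]
-0.0966 [-2.7  -0.45  1.7 ]
-0.0958 [-5.31 -1.43  3.64]
22.8
top 367 (array([-31.2,   6.6]), array([82.7, 55. ]), 89.2) z [0.0151 0.0193 0.0235] x -0.0582 -0.0032
side 585 (array([-74.5,   0.3]), array([143.1, 184.1]), 0.2) z [0.0158 0.1043 0.1286] x -0.1459 -0.003
15 [[2.24, 0.5, 0.15], [2.2, 0.41, 0.27], [2.12, 0.36, 0.38], [2.02, 0.34, 0.44]]
18 [None, [2.25, 0.46, 0.18], [2.16, 0.41, 0.3], [2.06, 0.38, 0.36]]
20 [None, [2.27, 0.91, 0.18], [2.19, 0.44, 0.24], [2.09, 0.41, 0.31]]
22 [[2.36, 4.2, 0.2], [2.29, 1.22, 0.16], [2.22, 0.48, 0.18], [2.12, 0.44, 0.25]]
25 [[2.38, 3.34, 0.18], [2.37, 4.36, 0.17], [2.25, 1.08, 0.16], [2.16, 0.5, 0.16]]
23.1833
```

View pics/look3.png

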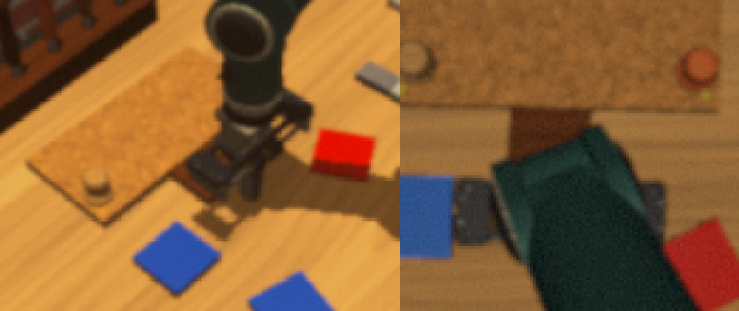

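The lid is now flush against the board edge: in the right-hand image the dark strip at (510–590, 110–160) is parallel to the board, and the fit gives 89°. Its centre is at yb ≈ +6 mm. Next I lean the fingers, press with about 4 N and lift along the arc with force control.

```bash
cat >> h.py <<'E'
Y2=.005; X0=-.0015; HW=.011; S=.0045
def lean(th): return 14+.08*min(th,60)
def pose(th,p):
    t=np.radians(th); c,s=np.cos(t),np.sin(t); a=lean(th); r=np.radians(a)
    Q=np.array([X0-.084*c-.006*s, .018+.084*s-.006*c]); d=np.array([c,-s])
    tp=Q-HW*np.array([np.cos(r),np.sin(r)])-S*np.array([-np.sin(r),np.cos(r)])+p*d
    return T(tp[0],Y2,tp[1],a),ori(a),d
def lift(ths,p,f0,target=4.):
    for th in ths:
        P,R,d=pose(th,p); env.movel(P,R,rate=.06); f=Fm(4)-f0; fr=-(f[0]*d[0]+f[2]*d[1]); fn=-(f[0]*-d[1]+f[2]*d[0])
        print(th,'p %.2f mm radial %.1f normal(lift) %.1f'%(p*1e3,fr,fn), f.round(1))
        p=float(np.clip(p+(target-fr)/3500*.6,p-.0008,p+.0008))
    return p
E
python3 - <<'E'
from h import *
P,R,d=pose(0,-.010); env.movel(P,R,rate=.08); env.pause(.05); f0=Fm(8); print('tip',tip().round(4),'f0',f0.round(2),np.round(env.sense()['joint_positions'],2))
p=-.003
env.movel(pose(0,p)[0],rate=.06)
for _ in range(12):
    f=Fm(4)-f0; print(round(p*1e3,1),f.round(2))
    if f[0]<-3.2: break
    p+=.0006; env.movel(pose(0,p)[0],rate=.05)
p=lift(range(3,37,3),p,f0)
print(p,list(f0),env.sense()['t'])
look(4)
E
```

```text
tip [-0.1032  0.0052  0.0054] f0 [ 0.06 -0.44  0.25] [-0.03  0.5  -0.08  2.25  0.47  0.17 -2.17]
-3.0 [-0.13  0.37 -0.5 ]
-2.4 [-0.24  0.69 -0.18]
-1.8 [-0.05  0.48 -0.56]
-1.2 [-0.51  0.6  -0.38]
-0.6 [ 0.25  0.41 -0.63]
-0.0 [0.46 0.35 0.11]
0.6 [-1.34  0.63  0.5 ]
1.2 [-2.91  0.22  0.82]
1.8 [-5.58 -0.43  2.09]
3 p 1.80 mm radial 4.6 normal(lift) 1.1 [-4.7 -1.6 -0.9]
6 p 1.70 mm radial 4.3 normal(lift) 0.8 [-4.4 -1.6 -0.3]
9 p 1.64 mm radial 4.7 normal(lift) 0.8 [-4.8 -1.6 -0.1]
12 p 1.53 mm radial 4.1 normal(lift) 0.7 [-4.2 -1.6  0.2]
15 p 1.51 mm radial 3.9 normal(lift) 0.6 [-3.9 -1.1  0.4]
18 p 1.53 mm radial 2.9 normal(lift) 1.1 [-3.1 -1.3 -0.2]
21 p 1.72 mm radial 3.3 normal(lift) 1.5 [-3.6 -0.9 -0.2]
24 p 1.84 mm radial 2.8 normal(lift) 0.8 [-2.9 -0.4  0.4]
27 p 2.04 mm radial 0.5 normal(lift) 0.7 [-0.8 -0.1 -0.4]
30 p 2.64 mm radial -0.0 normal(lift) 0.2 [-0.1  0.1 -0.2]
33 p 3.32 mm radial 0.5 normal(lift) 0.6 [-0.7  0.5 -0.3]
36 p 3.93 mm radial -0.1 normal(lift) 0.5 [-0.3  0.3 -0.5]
0.004621709606621874 [np.float64(0.05745227071450249), np.float64(-0.4381725443514401), np.float64(0.2451151716338513)] 29.7417
top 576 (array([-39.2,   8.7]), array([69.4, 83.3]), 2.4) z [0.014  0.0418 0.064 ] x -0.0737 -0.0048
side 94 (array([-38.1,  38.9]), array([38.7, 61.3]), 84.7) z [0.0133 0.0312 0.0614] x -0.0678 -0.0076
```

View pics/look4.png

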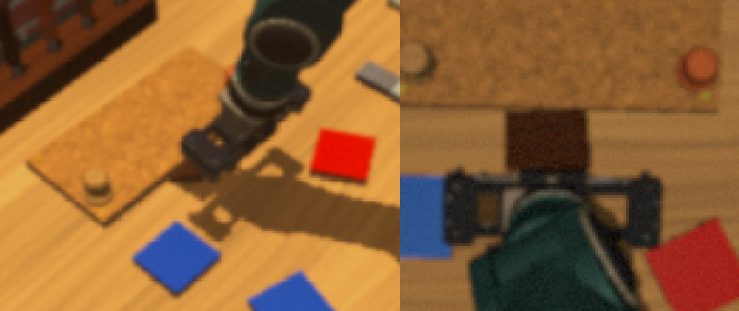

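The lid is up at about 35° on the fingertips: in the right image the foreshortened dark plate spans (505–590, 110–170). The radial force has faded, though, so I'll fit the plate's line to see where the hinge edge is.

```bash
python3 - <<'E'
from h import *
P=(cloud("top",np.load('pics/top4_d.npy'))-O)@RB
for y0 in(-.02,.008,.035):
    m=(P[...,0]>-.085)&(P[...,0]<.012)&(abs(P[...,1]-y0)<.012)&(P[...,2]<.09)
    q=P[m]; print(y0,[ (b,np.median(q[abs(q[:,0]*1e3-b)<2][:,2]*1e3).round(1)) for b in range(-80,12,6) if (abs(q[:,0]*1e3-b)<2).any()])
print('tip',tip().round(4), (Fm(10)).round(2))
E
```

```text
-0.02 [(-68, np.float64(59.0)), (-62, np.float64(61.8)), (-56, np.float64(56.4)), (-50, np.float64(52.6)), (-44, np.float64(47.6)), (-38, np.float64(41.4)), (-32, np.float64(36.2)), (-26, np.float64(32.2)), (-20, np.float64(26.0)), (-14, np.float64(18.8)), (-8, np.float64(14.8)), (-2, np.float64(9.0)), (4, np.float64(17.3)), (10, np.float64(18.4))]
0.008 [(-74, np.float64(75.3)), (-68, np.float64(60.3)), (-62, np.float64(61.8)), (-56, np.float64(56.1)), (-50, np.float64(51.1)), (-44, np.float64(46.4)), (-38, np.float64(39.2)), (-32, np.float64(34.5)), (-26, np.float64(30.7)), (-20, np.float64(27.8)), (-14, np.float64(19.0)), (-8, np.float64(13.4)), (-2, np.float64(8.6)), (4, np.float64(18.0)), (10, np.float64(19.4))]
0.035 [(-68, np.float64(58.1)), (-62, np.float64(61.3)), (-56, np.float64(55.2)), (-50, np.float64(50.4)), (-44, np.float64(45.8)), (-38, np.float64(39.1)), (-32, np.float64(33.4)), (-26, np.float64(27.5)), (-20, np.float64(23.8)), (-14, np.float64(18.4)), (-8, np.float64(12.8)), (-2, np.float64(1.0)), (4, np.float64(18.1)), (10, np.float64(17.4))]
tip [-0.0791  0.005   0.0527] [-0.68 -0.28 -0.04]
```

The hinge edge has slipped down into the corner between the bench and the board's face (dark face at xb≈-2 mm, z≈8 mm), with the plate at about 42°. That is a secure groove to keep tipping in. The lid can come up to vertical there, roll over the board's top corner and fall onto the cork. I'll continue, with the fingertip corner tucked under the rim.

```bash
cat >> h.py <<'E'
def corner(cx,cz,a,hw=.010):  # TCP so that the tip's front lower corner is at (cx,cz)
    r=np.radians(a); return T(cx-hw*np.cos(r),Y2,cz-hw*np.sin(r),a)
E
python3 - <<'E'
from h import *
a=18.8; X=-.002; f0=np.array([.06,-.44,.25])
for th in range(43,96,4):
    t=np.radians(th); L=np.interp(th,[43,55],[.083,.077])
    env.movel(corner(X-.008*np.sin(t)-L*np.cos(t), L*np.sin(t),a),ori(a),rate=.07)
    f=Fm(3)-f0; print(th,f.round(1),tip().round(4)[[0,2]])
    if np.linalg.norm(f)>14: break
print(env.sense()['t']); look(5)
P=(cloud("top",np.load('pics/top5_d.npy'))-O)@RB
m=(P[...,0]>-.05)&(P[...,0]<.06)&(abs(P[...,1]-.03)<.015)&(P[...,2]<.12)
q=P[m]; print([(b,np.percentile(q[abs(q[:,0]*1e3-b)<2][:,2]*1e3,[10,90]).round(0).tolist()) for b in range(-44,50,4) if (abs(q[:,0]*1e3-b)<2).any()])
E
```

```text
43 [-0.4  0.2 -0.5] [-0.078   0.0532]
47 [-0.   0.6 -0.2] [-0.0718  0.0564]
51 [ 0.2  0.4 -0.6] [-0.0671  0.0583]
55 [-0.6  0.2 -0.1] [-0.0619  0.0599]
59 [-0.6  0.4  0.1] [-0.0577  0.063 ]
63 [-0.1  0.2 -0.1] [-0.0532  0.0656]
67 [-0.4  0.6 -0.5] [-0.0486  0.0678]
71 [-0.5  0.3 -0.7] [-0.0438  0.0697]
75 [-0.5  0.3  0.1] [-0.0388  0.0713]
79 [-0.3  0.8 -0.1] [-0.0337  0.0725]
83 [-0.8  0.3 -0.4] [-0.0285  0.0732]
87 [-0.3  0.7 -0.3] [-0.0232  0.0737]
91 [-1.1 -0.2  5.3] [-0.0169  0.0748]
95 [-1.9 -0.3 11. ] [-0.01    0.0759]
33.775
top 68 (array([4.7, 9.3]), array([81.7, 11.6]), 89.4) z [0.0777 0.0826 0.0863] x -0.0012 0.0106
side 361 (array([-16.9,  20.6]), array([79. , 29.4]), 75.0) z [0.0156 0.0486 0.1037] x -0.0322 0.0072
[(0, [78.0, 80.0]), (4, [81.0, 85.0]), (8, [81.0, 85.0]), (12, [78.0, 80.0]), (24, [14.0, 21.0]), (28, [15.0, 18.0]), (32, [14.0, 20.0]), (36, [15.0, 20.0]), (40, [14.0, 19.0]), (44, [15.0, 20.0]), (48, [15.0, 19.0])]
```

View pics/look5.png

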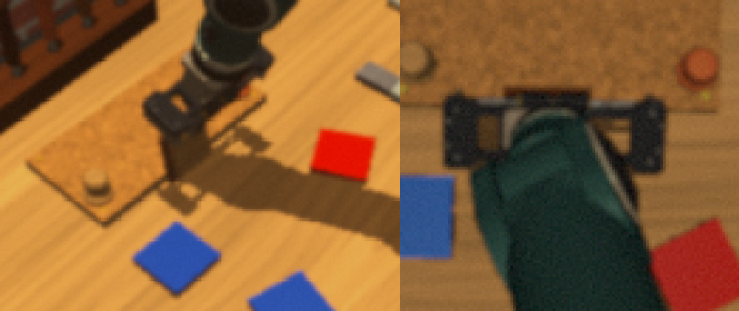

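The lid stands just past vertical against the board edge: its top edge is at xb 0–12 mm, z 85 mm, seen at (500–590, 90) in the right image. The tip is bearing down on the plug with 11 N, so I'll ease it up 3 mm and push the top forward until it falls.

```bash
python3 - <<'E'
from h import *
a=18.8; f0=np.array([.06,-.44,.25]); t0=tip(); print(t0.round(4))
x,z=t0[0],t0[2]+.003; env.movel(T(x,Y2,z,a),rate=.05); print((Fm(3)-f0).round(1))
for i in range(10):
    x+=.005; z-=[0,0,.001,.001,.0015,.0015,.002,.002,.002,.002][i]
    env.movel(T(x,Y2,z,a),rate=.08); f=Fm(3)-f0; print(round(x,3),round(z,3),f.round(1))
    if np.linalg.norm(f)>18: break
env.pause(.3); print(env.sense()['t'])
p,d=viewer.read_camera("top"); P=(cloud("top",d)-O)@RB
m=(P[...,0]>-.05)&(P[...,0]<.14)&(abs(P[...,1]-.03)<.015)&(P[...,2]<.1)
q=P[m]; print([(b,np.percentile(q[abs(q[:,0]*1e3-b)<2][:,2]*1e3,[10,90]).round(0).tolist()) for b in range(-44,130,6) if (abs(q[:,0]*1e3-b)<2).any()])
E
```

```text
[-0.01    0.0051  0.076 ]
[-0.4  0.8  0.2]
-0.005 0.079 [-0.   0.3  0.1]
-0.0 0.079 [0.4 0.  0.3]
0.005 0.078 [0.3 0.2 0.5]
0.01 0.077 [-0.1  0.4  0.1]
0.015 0.075 [-0.4  0.7 -1.1]
0.02 0.074 [ 0.2  0.5 -0.4]
0.025 0.072 [-0.1  0.8 -0.3]
0.03 0.07 [-0.3  0.7 -0.3]
0.035 0.068 [-0.1  0.5 -0.6]
0.04 0.066 [-0.3  0.2  0. ]
37.225
[(70, [17.0, 17.0]), (76, [16.0, 18.0]), (82, [16.0, 20.0]), (88, [15.0, 19.0]), (94, [16.0, 21.0]), (100, [16.0, 20.0]), (106, [16.0, 20.0]), (112, [14.0, 19.0]), (118, [16.0, 20.0]), (124, [15.0, 20.0])]
```

```bash
python3 - <<'E'
from h import *
t=tip(); env.movel(T(.0,Y2,.11,15),ori(15),rate=.2); env.movel(T(-.15,Y2,.10,0),ori(0),rate=.25)
look(6); print(env.sense()['t'])
for c in("top","side"):
    P=(cloud(c,np.load(f'pics/{c}6_d.npy'))-O)@RB
    for y0 in (-.02,.01,.035):
        q=P[(P[...,0]>-.05)&(P[...,0]<.14)&(abs(P[...,1]-y0)<.01)&(P[...,2]<.1)]
        print(c,y0,[(b,np.median(q[abs(q[:,0]*1e3-b)<2][:,2]*1e3).round(0).tolist()) for b in range(-44,110,6) if (abs(q[:,0]*1e3-b)<2).any()])
E
```

```text
top 753 (array([6.3, 9.8]), array([83.5, 83.6]), 0.4) z [0.0221 0.0361 0.0407] x -0.0357 0.048
side 466 (array([ 3.9, 14.9]), array([83.4, 84.8]), 88.4) z [0.0222 0.0364 0.0423] x -0.038 0.047
38.6083
top -0.02 [(-44, -2.0), (-38, -2.0), (-32, 26.0), (-26, 26.0), (-20, 35.0), (-14, 36.0), (-8, 33.0), (-2, 32.0), (4, 27.0), (10, 28.0), (16, 31.0), (22, 37.0), (28, 37.0), (34, 37.0), (40, 31.0), (46, 23.0), (52, 18.0), (58, 18.0), (64, 18.0), (70, 18.0), (76, 18.0), (82, 16.0), (88, 17.0), (94, 16.0), (100, 16.0), (106, 17.0)]
top 0.01 [(-44, 0.0), (-38, 1.0), (-32, 24.0), (-26, 32.0), (-20, 36.0), (-14, 37.0), (-8, 36.0), (-2, 37.0), (4, 38.0), (10, 38.0), (16, 37.0), (22, 38.0), (28, 36.0), (34, 36.0), (40, 35.0), (46, 27.0), (52, 17.0), (58, 16.0), (64, 17.0), (70, 16.0), (76, 18.0), (82, 16.0), (88, 16.0), (94, 18.0), (100, 18.0), (106, 18.0)]
top 0.035 [(-44, -1.0), (-38, 1.0), (-32, 27.0), (-26, 27.0), (-20, 37.0), (-14, 37.0), (-8, 34.0), (-2, 38.0), (4, 37.0), (10, 37.0), (16, 37.0), (22, 36.0), (28, 37.0), (34, 36.0), (40, 28.0), (46, 25.0), (52, 17.0), (58, 17.0), (64, 18.0),
[... 261 characters left out ...]
20.0), (70, 17.0), (76, 18.0), (82, 21.0), (88, 18.0), (94, 16.0), (100, 19.0), (106, 18.0)]
side 0.01 [(-44, 3.0), (-38, 0.0), (-32, 23.0), (-26, 27.0), (-20, 38.0), (-14, 39.0), (-8, 37.0), (-2, 39.0), (4, 39.0), (10, 37.0), (16, 38.0), (22, 37.0), (28, 40.0), (34, 39.0), (40, 37.0), (58, 17.0), (64, 19.0), (70, 19.0), (76, 17.0), (82, 17.0), (88, 19.0), (94, 18.0), (100, 18.0), (106, 19.0)]
side 0.035 [(-44, 0.0), (-38, 2.0), (-32, 2.0), (-26, 28.0), (-20, 36.0), (-14, 38.0), (-8, 36.0), (-2, 40.0), (4, 39.0), (10, 38.0), (16, 39.0), (22, 37.0), (28, 37.0), (34, 39.0), (46, 28.0), (58, 17.0), (64, 17.0), (70, 18.0), (76, 18.0), (82, 18.0), (88, 20.0), (94, 18.0), (100, 18.0), (106, 17.0)]
```

View pics/look6.png

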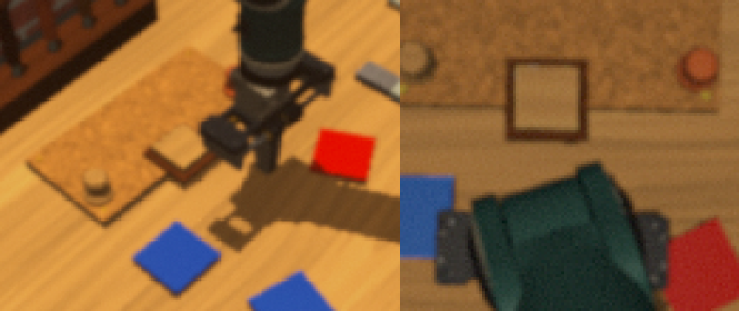

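The lid has fallen over, pale plug up, and lies level on the cork, square to the board (right image, (505–588, 58–140)). It still overhangs the front edge by about 36 mm. I'll push its near edge flat and forward by about 60 mm.

```bash
python3 - <<'E'
from h import *
Yp=.0115
env.movel(T(-.09,Yp,.021,0),ori(0),rate=.2); f0=Fm(5)
for x in(-.045,-.03,-.015,0,.014):
    env.movel(T(x,Yp,.021,0),rate=.05); print(x,(Fm(3)-f0).round(1),tip().round(4))
env.movel(T(-.02,Yp,.021,0),rate=.2); env.movel(T(-.13,Yp,.12,0),rate=.25)
look(7); print(env.sense()['t'])
E
```

```text
-0.045 [-0.3  0.3 -0.1] [-0.0453  0.0115  0.0209]
-0.03 [ 0.1 -0.1 -0.5] [-0.0298  0.0115  0.0209]
-0.015 [ 0.4  0.2 -0.8] [-0.0148  0.0115  0.0209]
0 [ 0.3  0.1 -0.4] [0.0002 0.0115 0.0209]
0.014 [ 0.1 -0.4 -0.4] [0.0142 0.0115 0.0209]
top 612 (array([68.5, 10.1]), array([82. , 80.6]), 1.1) z [0.0262 0.0367 0.0409] x 0.0273 0.1091
side 403 (array([68. , 15.1]), array([85.7, 84.4]), 2.0) z [0.0262 0.0372 0.0426] x 0.0244 0.1098
43.4167
```

View pics/look7.png

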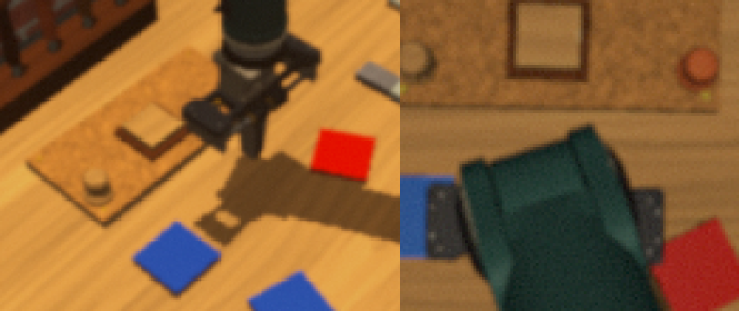

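The lid now lies flat with the plug up, wholly on the cork (right image, (507–588, 0–80)). It covers xb 25–110 mm, plug top at z ≈ 37 mm, and the knobs are where they were. The fingers are clear, so I'm handing in.

```bash
python3 -c "
from h import *
print(workorder.finish_job())"
```

```text
the job is handed in; nothing more can be done
None
```

The dark lid is turned over and lies flat, dark face down and wholly on the cork, about 25 mm in from the front edge; I handed the job in at about 43 s. During the tip-up its edge slipped down between the bench and the board, so it went over the board's top corner from there.

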